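# Pile three port spacer plates in the vise and clamp them

## Task

Get the three red spacer plates ready to be drilled together: set the two loose ones down, one after the other and without dropping them, squarely on the plate that already lies in the blue vise, so that the three make one pile with flush edges. Then close the vise on the pile by turning its crank clockwise until the jaw grips all three firmly; move the jaw only with the crank, and leave the piston, the spray can and the spanner alone.

Things in the scene. Friction and masses are not known exactly. Their poses are not given: they have to be found in the camera images.
- base_plate: Plate like plate_a, loose on the vise's bed between the jaws, 5 to 10 mm off the fixed jaw, its length along the vise's y. The pile is built on it; the closing jaw pushes the pile along the bed against the fixed jaw. Origin at the centre of its underside, z up.
- plate_a: Loose red-anodised aluminium port spacer plate, 60 (x) by 90 (y) by 12 mm, about 140 g, with a 24 by 44 mm rectangular port through its middle. Origin at the centre of its underside, z up; a half turn makes no difference. Grip it across the 60 mm. Starts flat on the bench to the robot's right; either loose plate may go first.
- plate_b: The other loose plate, the same in every way as plate_a. Starts flat on the bench to the robot's right.
- vise: Blue vise bolted down. Origin at bench height under the bed; y is the sliding direction, fixed jaw at -y, crank at +y. Base 90 wide (x), y from -90 to 200 mm, its flat bed 20 mm above the bench. Fixed jaw 70 wide, 30 thick, inner face at y = -60 mm, top 52 mm above the bench. Lugs 16 mm high reach x = +-73 mm at y = 60 mm.
- jaw: Sliding jaw, 70 wide (x), 30 thick, 32 mm high, its top 52 mm above the bench. Origin at the bottom of its inner face, axes as the vise's; it moves to the vise's -y as the crank turns, 6 mm per radian.
- jaw_face (a point): Centre of the sliding jaw's inner face, 16 mm above the bed. The jaws' opening is its y in the vise's frame plus 60 mm: 110 to 120 mm at the start, 90 mm when closed on the 90 mm long plates.
- crank (a joint): Crank angle, rad; starts at 0 to 1.6 and grows clockwise seen from above, which closes the jaw: opening = 120 mm - 6 mm per rad, so the pile is met, pushed home, at 5.0 rad (stop 6.5). At 0 the arm points to the vise's +x. Turning takes about 5 N at the knob; 5 N more gives some 40 N at the jaw, and the plates hardly give (under 0.1 rad). Stays where it is left.
- crank_axis (a point): Point on the crank's upright axis at the height to grip the knob, 78 mm above the bench; 165 mm from the vise's origin along its y.
- knob_grip (a point): Point to grip on the upright black crank knob: on its axis, 50 mm from the crank's axis, 78 mm above the bench. The knob is a 22 mm round pin, from 54 to 98 mm above the bench; it spins freely on the crank, so the gripper can carry it round a circle without turning. The crank's arm below is 16 mm wide, its top 53 mm above the bench.
- piston: Bystander: aluminium engine piston, 82 mm in diameter, 48 mm high, standing on the bench beyond the vise; origin at the centre of its underside.
- oil_can: Bystander: yellow spray can, 66 mm in diameter, about 170 mm high, standing on the bench to the robot's left; origin at the centre of its underside.
- spanner: Bystander: steel spanner, 170 mm long, lying on the bench near the robot's left; origin near its middle.
Mind the look-alikes: they are no part of the job. What is shaped like the plate_b but black or brown is not meant. What is shaped like the plate_a but green is not meant.

How it is judged (in metres and radians):
On the way:
1. all three plates lie in one square pile on the vise's bed, let go, with the jaws still open (93 mm or more) (x of plate_a in the frame of base_plate between -0.006 and 0.006 m and y of plate_a in the frame of base_plate between -0.006 and 0.006 m and angle between the y axis of each of plate_a, plate_b and the y axis of base_plate, either way round below 0.12 rad and angle between the z axis of each of plate_a, plate_b and the z axis of base_plate, either way round below 0.06 rad and x of plate_b in the frame of base_plate between -0.006 and 0.006 m and y of plate_b in the frame of base_plate between -0.006 and 0.006 m and ((z of plate_a in the frame of base_plate between 0.009 and 0.015 m and z of plate_b in the frame of base_plate between 0.021 and 0.027 m) or (z of plate_a in the frame of base_plate between 0.021 and 0.027 m and z of plate_b in the frame of base_plate between 0.009 and 0.015 m)) and z of base_plate in the frame of vise between 0.017 and 0.023 m and x of base_plate in the frame of vise between -0.015 and 0.015 m and contact force between the fingers and plate_a below 0.1 N and contact force between the fingers and plate_b below 0.1 N and linear speed of each of plate_a, plate_b, base_plate below 0.01 m/s and y of jaw_face in the frame of vise above 0.033 m), for 0.2 s.
At the end, for the whole second after the job is handed in: Both loose plates lie flat on the base plate in one pile, either order, each within 6 mm in x and y and 0.12 rad of it; the base plate is on the vise's bed within 15 mm of its middle line; all at rest; the jaws' opening is under 92.5 mm and the jaw presses the pile with over 5 N (x of plate_a in the frame of base_plate between -0.006 and 0.006 m and y of plate_a in the frame of base_plate between -0.006 and 0.006 m and angle between the y axis of each of plate_a, plate_b and the y axis of base_plate, either way round below 0.12 rad and angle between the z axis of each of plate_a, plate_b and the z axis of base_plate, either way round below 0.06 rad and x of plate_b in the frame of base_plate between -0.006 and 0.006 m and y of plate_b in the frame of base_plate between -0.006 and 0.006 m and ((z of plate_a in the frame of base_plate between 0.009 and 0.015 m and z of plate_b in the frame of base_plate between 0.021 and 0.027 m) or (z of plate_a in the frame of base_plate between 0.021 and 0.027 m and z of plate_b in the frame of base_plate between 0.009 and 0.015 m)) and z of base_plate in the frame of vise between 0.017 and 0.023 m and x of base_plate in the frame of vise between -0.015 and 0.015 m and linear speed of each of plate_a, plate_b, base_plate below 0.01 m/s and y of jaw_face in the frame of vise below 0.0325 m and contact force between jaw and anything else above 5 N); the robot touches nothing.
It fails at once if the piston, the spray can or the spanner is moved more than 30 mm (distance of any of piston, oil_can, spanner from where it was at the start of the episode above 0.03 m).
It fails at once if a loose plate is dropped (falls freely at more than 0.6 m/s) ((linear speed of plate_a above 0.6 m/s and contact force between anything else and plate_a below 0.1 N) or (linear speed of plate_b above 0.6 m/s and contact force between anything else and plate_b below 0.1 N)).
It fails at once if the robot pushes the sliding jaw itself with more than 15 N (contact force between any of the arm, the fingers and jaw above 15 N).
It also fails if it takes over 64 s, if anything falls off the work surface, if the arm or the gripper's body presses on something with over 40 N, if the wrist force passes 120 N, or if a joint passes its speed limit or range.

## Robot

A 6-joint arm with a two-finger parallel gripper is mounted at the origin on the work surface. World frame = base frame: x ahead of the robot, y to its left, z up, the work surface at z = 0. Lengths are in m, angles in degrees, forces in N, time in s.
With the tool pointing down it reaches from about 0.3 to 0.75 m from the base axis. Payload 8.5 kg.
Tool frame: the origin (TCP) lies between the finger pads; the fingertips stand 25 mm ahead of it and the grasp point (between the pads) lies 6 mm ahead of it; x points along the fingers, y is the direction in which the jaws open and shut, and the axes are right-handed (so a half turn about x gives the same grasp; the last joint's range is limited). The gripper opens to 85 mm and grips with 20 to 120 N. Pads are 22 mm wide; open, the fingers measure 114 mm over their backs; the gripper's body (76 mm by 85 mm) begins 54 mm behind the grasp point. The pads swing forward as they close: fully open they stand 13 mm farther back than shut.
Start: joints at [-78.455, 21.807, 74.336, -0, 83.858, -12.336], TCP at [0.223, -0.503, 0.256] pointing down, gripper open.
Joint ranges: [-178.18, 178.18], [-50.72, 133.34], [12.68, 142.11], [-81.47, 261.47], [9.98, 163.14], [-165.26, 165.26]. Speed limits (degrees/s): [136.94, 136.94, 180, 180, 180, 180].

## Interface

Orientations are given as a 3x3 rotation matrix whose columns are the frame's x, y, z axes.
In Python, from rig import sensors, get_image, workorder gives the robot as it stands.
- The arm moves only by the tool arm_command, never from a script. Its argument "plan" is a list that holds one entry, the list of rows, each a list of 6 numbers: the shift along the tool's x, y, z in units of 25 mm (1.0 is 25 mm), then the turn, a rotation vector about the tool's x, y, z in units of 6 degrees (1.0 is 6 degrees). In form: [[[dx, dy, dz, ax, ay, az], ...]]. A call has 1 to 10 rows; each row is the pose to reach, as a shift and turn from the pose commanded when the call began, along the tool's axes at that moment; what a row does not reach only later rows make up. A row lasts 1/10 s, in which the tool goes at most 50 mm and 8.59 degrees, less where a joint would pass 70% of its speed; a pose out of reach is approached as far as the arm can. A call with a gripper value outside its range is refused whole. "jaw" is the closure, from 0 (fully open) to 1 (shut), set as the call begins (left out, the last holds). The fingers move at their own pace and stop on an object; "newtons" is the grip in N (left out, the last holds). Time passes only in rows, so rows that repeat a pose let the fingers close. It gives the time, the measured TCP pose, the force and the opening at its end, in the units of the state.
- sensors.observe(): the state, without advancing time (a new reading comes with each control period).
- get_image(name): name is "scene" or "top" or "wrist"; returns a dict with "img" (420x560x3 uint8, red, green, blue), "fx", "fy", "cx", "cy" (pixels), "dist" ([k1, k2, p1, p2, k3] as OpenCV has them; the pictures are not rectified), "T" (4x4, takes a point from camera to world coordinates). Camera axes: x right, y up, looking along -z (the intrinsics and any distortion apply to the point x, -y, -z); pixel columns grow to the right and rows downward; lengths in m; the calibration is good to about 2 mm. A picture is of the moment at which its call begins. There is no depth.
- workorder.close_job(): hands the job in, once; it reports no verdict.
The state is a dict: "time_s": time; "q": joint angles; "qvel": joint speeds; "joint_efforts": joint torques, N m; "position": TCP position; "tool_rot": TCP orientation; "ft_force": force on the tool from outside, world axes, zero at the start; "wrist_torque": the same for the moment, N m; "grip_width": finger opening in m.
Only numpy, scipy, OpenCV 4.12 (cv2) and the standard library are available. Lean on these libraries where they do the work, as an engineer would, in place of code of your own. Each camera call takes 0.05 s, during which the arm holds its last target. There are 200 camera calls.

## Working session

There is one attempt and no reset: what is moved stays moved. The work goes in short steps, Python scripts to look and compute and a tool call to move; the robot and the scene stay as the last step left them, time stands still between calls to the robot, and variables do not carry over. Pictures are saved under pics/ and viewed, about 8 in all and at most 12, crops included, and the job is handed in when it is done.

Besides the shell and the picture viewer there is one more tool, called after "Request:" as name(argument=value, ...), one argument or row to a line, values as JSON. arm_command: Moves the arm, as the interface text tells. Its arguments: {"type":"object","properties":{"plan":{"type":"array","items":{"type":"array","items":{"type":"array","items":{"type":"number"}}}},"jaw":{"type":"number"},"newtons":{"type":"number"}},"required":["plan"]}

```bash
ls; mkdir -p pics; cat > h.py <<'E'
import numpy as np, cv2, json
from rig import sensors, get_image, workorder
def grab(n):
    d=get_image(n); np.savez(''+n+'.npz',**{k:np.array(v) for k,v in d.items()}); return d
def load(n): return dict(np.load(''+n+'.npz'))
def K(d): return np.array([[d['fx'],0,d['cx']],[0,d['fy'],d['cy']],[0,0,1.]])
def ray(d,px,z):
    """pixels -> world points on plane z"""
    u=cv2.undistortPoints(np.array(px,float).reshape(-1,1,2),K(d),np.array(d['dist'],float)).reshape(-1,2)
    c=np.c_[u[:,0],-u[:,1],-np.ones(len(u))]; T=np.array(d['T']); w=c@T[:3,:3].T; o=T[:3,3]
    return o+w*((z-o[2])/w[:,2:3])
def proj(d,P):
    T=np.linalg.inv(np.array(d['T'])); c=np.array(P,float).reshape(-1,3)@T[:3,:3].T+T[:3,3]
    c=c*[1,-1,-1]; return cv2.projectPoints(c,np.zeros(3),np.zeros(3),K(d),np.array(d['dist'],float))[0].reshape(-1,2)
def save(im,n,box=None,s=1):
    if box: x0,y0,x1,y1=box; im=im[y0:y1,x0:x1]
    im=cv2.resize(im,None,fx=s,fy=s,interpolation=cv2.INTER_CUBIC); cv2.imwrite('pics/'+n+'.png',im[:,:,::-1])
E
python3 - <<'E'
from h import *
for n in('scene','top','wrist'):
    d=grab(n); print(n,d['fx'],d['dist'],np.round(d['T'],3).tolist())
t=load('top')['img'];s=load('scene')['img']
save(t,'top0',s=1.42)
save(s,'scene0',s=1.42)
print(sensors.observe())
E
```

```text
pics
scene 426.37408786152895 [-0.01783995  0.          0.          0.          0.        ] [[-0.843, -0.469, 0.263, 0.844], [0.538, -0.722, 0.434, 0.486], [-0.014, 0.508, 0.861, 1.064], [0.0, 0.0, 0.0, 1.0]]
top 390.79233000952246 [-0.09296056  0.          0.          0.          0.        ] [[-0.006, 0.996, -0.094, 0.431], [-1.0, -0.008, -0.015, -0.018], [-0.016, 0.094, 0.995, 1.304], [0.0, 0.0, 0.0, 1.0]]
wrist 318.8804649552855 [-0.0496293  0.         0.         0.         0.       ] [[0.405, 0.869, 0.283, 0.296], [-0.914, 0.385, 0.123, -0.471], [-0.002, -0.309, 0.951, 0.374], [0.0, 0.0, 0.0, 1.0]]
{'time_s': 0.15, 'q': array([-7.84557507e+01,  2.18345813e+01,  7.43707271e+01,  1.12244134e-03,
        8.38556765e+01, -1.23352212e+01]), 'qvel': array([ 0.13289603, -0.20701336, -0.15642597, -0.00251879,  0.049161  ,
       -0.03523171]), 'joint_efforts': array([ 1.78197264e-03, -4.48625100e+01, -2.31344569e+01, -1.83803827e-04,
        3.82750921e-03, -2.47144163e-05]), 'position': array([ 0.2226197 , -0.50274499,  0.25585439]), 'tool_rot': array([[-1.93925963e-04,  4.04811950e-01, -9.14399938e-01],
       [ 1.04675096e-03, -9.14399373e-01, -4.04811922e-01],
       [-9.99999433e-01, -1.03565255e-03, -2.46411517e-04]]), 'ft_force': array([ 0.74975433,  0.89349313, -0.64991896]), 'wrist_torque': array([ 0.02068822, -0.02337402, -0.00417069]), 'grip_width': 0.08560543358672827}
```

View pics/top0.png

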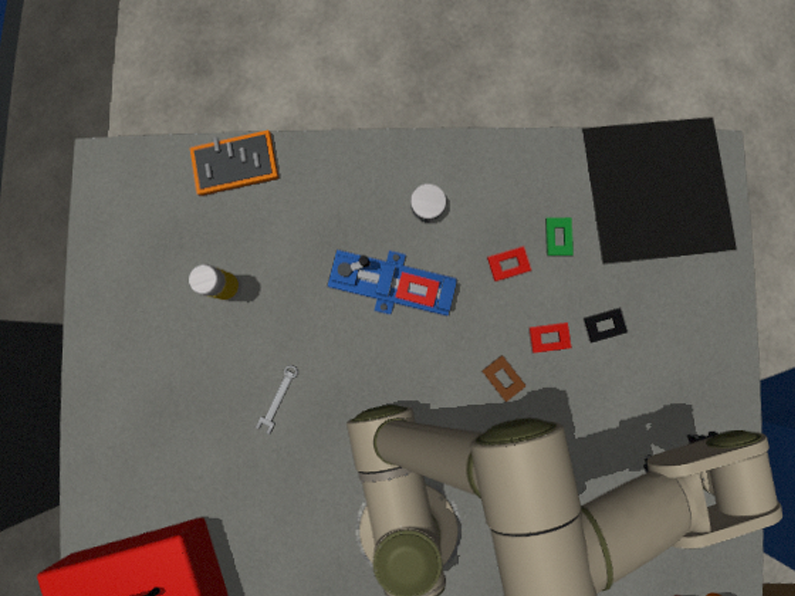

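View pics/scene0.png

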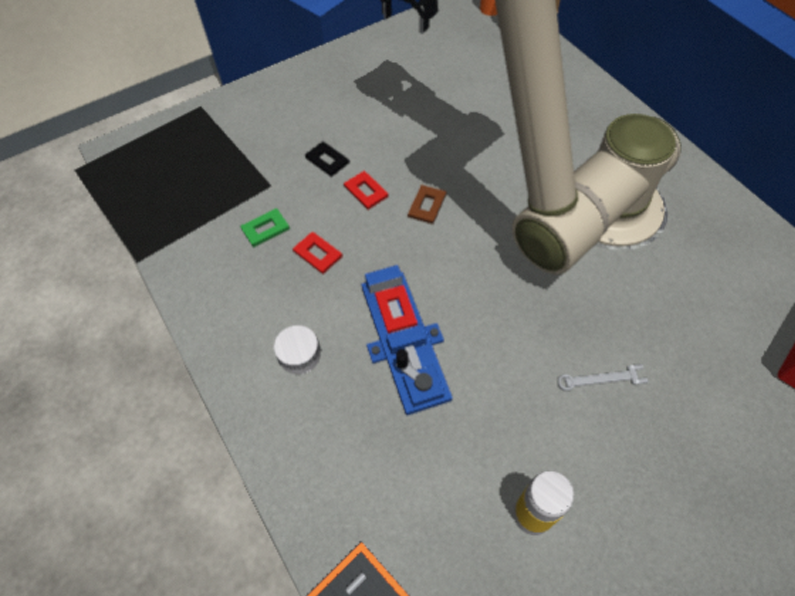

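Top view at 1.42x scale. Red loose plates are at (509,264) and (550,338), and the base plate is in the vise at (418,289). The look-alikes are green (559,237), black (605,325) and brown (504,378). I choose the two red ones on the bench, and will check them in a close crop and measure.

```bash
cat >> h.py <<'E'
def plates(d,z,amin=150):
    """red blobs: minAreaRect of rays on top plane -> centre, size, long-axis angle (deg)"""
    h=cv2.cvtColor(d['img'],cv2.COLOR_RGB2HSV); m=cv2.inRange(h,(0,150,60),(6,255,255))|cv2.inRange(h,(174,150,60),(180,255,255))
    out=[]
    for c in cv2.findContours(m,cv2.RETR_EXTERNAL,cv2.CHAIN_APPROX_NONE)[0]:
        if not amin<cv2.contourArea(c): continue
        w=ray(d,c.reshape(-1,2),z)[:,:2]; (cx,cy),(a,b),t=cv2.minAreaRect((w*1000).astype(np.float32))
        if a>b: t+=90
        out.append((c.reshape(-1,2).mean(0).round(0),round(cx,1),round(cy,1),round(a,1),round(b,1),round((t+90)%180,1)))
    return out
E
python3 - <<'E'
from h import *
for n in('top','scene'):
    d=load(n)
    for z in(.012,.032):
        print(n,z); [print(*p) for p in plates(d,z) if p[3]<150]
t=load('top')['img']; save(t,'c1',(220,140,440,290),3.6)
E
```

```text
top 0.012
[387. 237.] 439.4 -334.0 59.6 90.4 96.5
[294. 204.] 554.5 -25.6 90.6 58.8 74.3
[358. 186.] 613.5 -241.7 59.3 89.8 106.6
top 0.032
[387. 237.] 439.3 -329.1 58.7 89.0 96.5
[294. 204.] 552.6 -25.5 89.2 57.9 74.3
[358. 186.] 610.7 -238.2 58.4 88.4 106.6
scene 0.012
[556. 258.] -5.1 472.6 89.5 28.1 39.5
[278. 217.] 550.1 -32.2 95.2 59.5 74.7
[223. 177.] 616.5 -238.0 60.9 93.1 105.9
[257. 133.] 442.7 -329.5 60.3 94.4 96.5
scene 0.032
[556. 258.] 11.0 472.8 87.8 27.5 39.5
[278. 217.] 555.7 -22.3 93.4 58.4 74.7
[223. 177.] 620.8 -224.3 59.8 91.4 105.9
[257. 133.] 450.3 -314.0 59.2 92.6 96.5
```

View pics/c1.png

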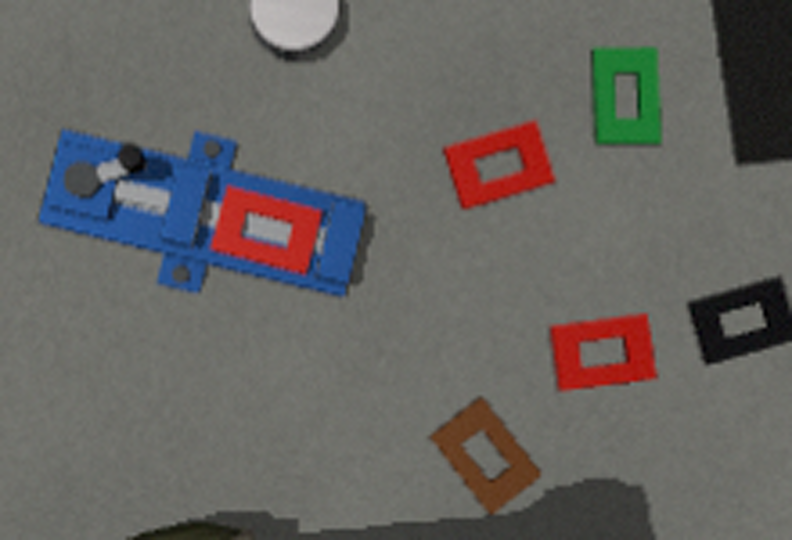

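The crop confirms the two bright red plates at crop (500,165) and (604,352). Green, black and brown are clearly different. In the vise, the crank axis is at (83,180) and the knob at (130,157). Next I hover over the nearer plate.

```bash
cat >> h.py <<'E'
from scipy.spatial.transform import Rotation as Ro
def Rh(h):
    c,s=np.cos(np.radians(h)),np.sin(np.radians(h)); return np.array([[0,c,s],[0,s,-c],[-1,0,0]])
def mv(x,y,z,h,s=None):
    """units of the move to TCP x,y,z (m), tool-y heading h (deg)"""
    s=s or sensors.observe(); R=s['tool_rot']
    return np.r_[R.T@(np.array([x,y,z])-s['position'])/.025, Ro.from_matrix(R.T@Rh(h)).as_rotvec(degrees=True)/6].round(3).tolist()
E
python3 -c "
from h import *
print(Rh(-66.1).round(3)); print(mv(.440,-.332,.15,6.5))"
```

```text
[[ 0.     0.405 -0.914]
 [ 0.    -0.914 -0.405]
 [-1.     0.     0.   ]]
[4.24, -2.721, -10.715, -12.103, -0.008, 0.007]
```

Request:
arm_command(
  plan=[
    [[0.8, -0.5, -2, -1.4, 0, 0], [1.6, -1, -4, -2.8, 0, 0], [2.4, -1.5, -6, -4.2, 0, 0], [3, -2, -7.5, -5.6, 0, 0], [3.4, -2.3, -9, -7, 0, 0], [3.8, -2.5, -10, -8.4, 0, 0], [4.24, -2.72, -10.7, -9.8, 0, 0], [4.24, -2.72, -10.7, -11.2, 0, 0], [4.24, -2.72, -10.7, -12.1, 0, 0], [4.24, -2.72, -10.7, -12.1, 0, 0]],
  ],
  jaw=0,
  newtons=40,
)

```text
time_s: 1.15
position: [0.4398, -0.3322, 0.15]
tool_rot: [[-0.0, 0.993, 0.114], [0.0, 0.114, -0.993], [-1.0, -0.0, -0.001]]
ft_force: [0.2, 0.0, -0.2]
grip_width: 0.0851
```

```bash
python3 - <<'E'
from h import *
d=grab('wrist'); s=sensors.observe()
print(s['time_s'],s['position'],np.degrees(np.arctan2(*s['tool_rot'][[1,0],1])),s['ft_force'],s['grip_width'])
for p in plates(d,.012,1000): print(*p)
d=grab('top')
for p in plates(d,.012): print(*p)
save(load('wrist')['img'],'w1',s=1.2)
E
```

```text
1.2 [ 0.43969303 -0.33233631  0.15014035] 6.361723879371033 [-0.04738591 -0.31644635 -0.1981696 ] 0.08551864383079096
[283. 205.] 441.1 -333.7 59.9 91.0 96.7
[510. 121.] 613.3 -242.9 66.3 89.9 106.3
[110. 396.] -126.0 671.3 176.1 457.2 107.3
[294. 204.] 554.4 -25.6 90.5 58.6 74.7
[358. 186.] 613.7 -242.2 59.3 90.8 106.6
```

View pics/w1.png

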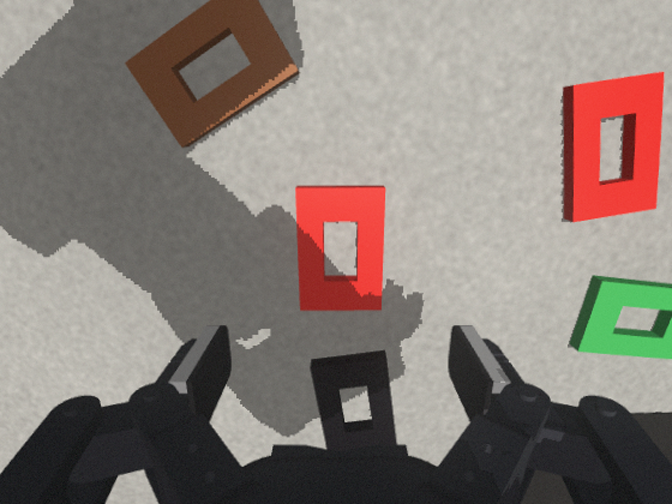

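The wrist view shows the plate centred between the fingers at (341,248), with the black one nearer at (355,390). I'll estimate the tip height from the fingertip pixels before going down.

```bash
python3 - <<'E'
from h import *
d=load('wrist'); s=sensors.observe(); R=s['tool_rot']
for px in [(228/1.2,327/1.2),(453/1.2,327/1.2),(204/1.2,390/1.2),(480/1.2,390/1.2)]:
    o=d['T'][:3,3]; w=(ray(d,[px],0)[0]-o); a=R.T@(o-s['position']); b=R.T@w
    for L in(.0427,):
        k=(np.sign(b[1])*L-a[1])/b[1]; print(px,(a+k*b).round(4))
print(mv(.441,-.3332,.036,6.7), mv(.441,-.3332,.028,6.7))
E
```

```text
(190.0, 272.5) [ 0.0142 -0.0427 -0.0063]
(377.5, 272.5) [ 0.0069  0.0427 -0.0107]
(170.0, 325.0) [-0.0163 -0.0427 -0.0002]
(400.0, 325.0) [-0.0237  0.0427 -0.0063]
[4.569, 0.051, 0.037, -0.063, -0.002, 0.001] [4.889, 0.051, 0.037, -0.063, -0.002, 0.001]
```

Request:
arm_command(
  plan=[
    [[1.5, 0.05, 0.04, 0, 0, 0], [3, 0.05, 0.04, 0, 0, 0], [4, 0.05, 0.04, 0, 0, 0], [4.6, 0.05, 0.04, 0, 0, 0], [5.08, 0.05, 0.04, 0, 0, 0], [5.08, 0.05, 0.04, 0, 0, 0]],
  ],
)

```text
time_s: 1.85
position: [0.4406, -0.333, 0.0222]
tool_rot: [[-0.002, 0.994, 0.111], [0.002, 0.111, -0.994], [-1.0, -0.001, -0.002]]
ft_force: [0.3, 0.0, 0.4]
grip_width: 0.0852
```

Request:
arm_command(
  plan=[
    [[0, 0, 0, 0, 0, 0], [0, 0, 0, 0, 0, 0], [0, 0, 0, 0, 0, 0], [0, 0, 0, 0, 0, 0], [0, 0, 0, 0, 0, 0], [0, 0, 0, 0, 0, 0], [0, 0, 0, 0, 0, 0]],
  ],
  jaw=1,
  newtons=40,
)

```text
time_s: 2.55
position: [0.4414, -0.3337, 0.0246]
tool_rot: [[0.001, 0.994, 0.113], [-0.002, 0.113, -0.994], [-1.0, 0.001, 0.002]]
ft_force: [-1.1, 0.9, 5.5]
grip_width: 0.0589
```

Request:
arm_command(
  plan=[
    [[-0.2, 0, 0, 0, 0, 0], [-0.7, 0, 0, 0, 0, 0], [-1.5, 0, 0, 0, 0, 0], [-2.5, 0, 0, 0, 0, 0], [-3.5, 0, 0, 0, 0, 0], [-4.5, 0, 0, 0, 0, 0], [-5.4, 0, 0, 0, 0, 0], [-6, 0, 0, 0, 0, 0], [-6.2, 0, 0, 0, 0, 0]],
  ],
)

```text
time_s: 3.45
position: [0.4414, -0.3335, 0.1808]
tool_rot: [[0.002, 0.994, 0.113], [-0.003, 0.113, -0.994], [-1.0, 0.002, 0.003]]
ft_force: [-0.7, 0.1, -0.9]
grip_width: 0.0584
```

Request:
arm_command(
  plan=[
    [[0, 0.2, -0.4, 0.2, 0, 0], [0, 0.7, -1.3, 0.5, 0, 0], [0, 1.3, -2.5, 1, 0, 0], [0, 2, -3.8, 1.5, 0, 0], [0, 2.7, -5.1, 2.1, 0, 0], [0, 3.4, -6.4, 2.7, 0, 0], [0, 4, -7.6, 3.2, 0, 0], [0, 4.4, -8.4, 3.5, 0, 0], [0, 4.6, -8.8, 3.67, 0, 0], [0, 4.6, -8.8, 3.67, 0, 0]],
  ],
)

```text
time_s: 4.45
position: [0.5305, -0.1003, 0.1781]
tool_rot: [[-0.001, 0.964, -0.266], [0.0, -0.266, -0.964], [-1.0, -0.001, -0.0]]
ft_force: [0.2, 0.1, -1.5]
grip_width: 0.0589
```

```bash
python3 - <<'E'
from h import *
d=grab('wrist'); s=sensors.observe()
print(s['time_s'],s['position'],np.degrees(np.arctan2(*s['tool_rot'][[1,0],1])),s['ft_force'],s['grip_width'])
for p in plates(d,.032,1000): print('032',*p)
for p in plates(d,s['position'][2]-.012,1000): print('held',*p)
save(d['img'],'w2',s=1.2)
E
```

```text
4.5 [ 0.53033404 -0.10127719  0.17813104] -15.444766276998426 [-0.05735928 -0.60193812 -1.26503439] 0.05841170830499649
032 [404. 288.] 624.4 -215.7 36.5 89.9 117.2
032 [283. 273.] 509.7 -176.7 186.6 122.2 74.6
032 [286. 103.] 554.7 -24.8 89.3 60.0 74.7
held [404. 288.] 587.9 -118.5 18.0 44.3 117.2
held [283. 273.] 531.3 -99.3 92.0 60.2 74.6
held [286. 103.] 553.5 -24.4 44.0 29.6 74.7
```

View pics/w2.png

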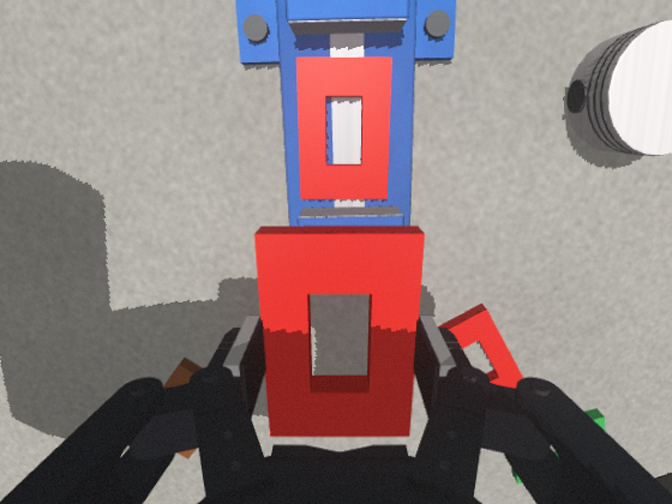

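Base plate at (344,128) in this view, measured (554.7, -24.8) mm at 74.7°. The held plate sits squarely in the grip, about 1 mm off the TCP along its length. I'll move over the base and down to just above it.

```bash
python3 -c "
from h import *
print(mv(.5538,-.026,.178,-15.3),mv(.5538,-.026,.066,-15.3))"
```

```text
[0.005, 0.103, -3.152, -0.024, 0.001, 0.007] [4.485, 0.106, -3.153, -0.024, 0.001, 0.007]
```

Request:
arm_command(
  plan=[
    [[0, 0.1, -0.4, 0, 0, 0], [0.3, 0.1, -1.2, 0, 0, 0], [0.8, 0.1, -2, 0, 0, 0], [1.5, 0.1, -2.7, 0, 0, 0], [2.4, 0.1, -3.1, 0, 0, 0], [3.2, 0.1, -3.15, 0, 0, 0], [3.9, 0.1, -3.15, 0, 0, 0], [4.3, 0.1, -3.15, 0, 0, 0], [4.45, 0.1, -3.15, 0, 0, 0], [4.45, 0.1, -3.15, 0, 0, 0]],
  ],
)

```text
time_s: 5.5
position: [0.5541, -0.0268, 0.0671]
tool_rot: [[-0.0, 0.963, -0.268], [0.0, -0.268, -0.963], [-1.0, -0.0, -0.0]]
ft_force: [-0.8, -0.7, -1.2]
grip_width: 0.0588
```

```bash
python3 - <<'E'
from h import *
d=grab('wrist'); s=sensors.observe()
print(s['time_s'],s['position'],np.degrees(np.arctan2(*s['tool_rot'][[1,0],1])),s['ft_force'],s['grip_width'])
print(mv(.5538,-.026,.0568,-15.3))
save(d['img'],'w3',(130,130,430,400),2.2)
E
```

```text
5.55 [ 0.5543305  -0.02674954  0.06757787] -15.55881981948568 [ 0.19577014 -0.66844247 -0.61909559] 0.05885838190987783
[0.431, -0.029, -0.023, -0.043, -0.0, -0.007]
```

View pics/w3.png

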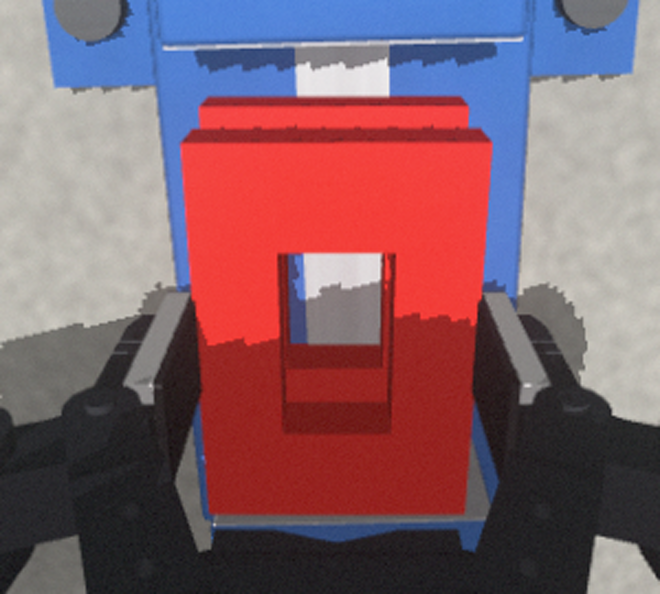

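The picture shows the held plate above the base. Held top edge runs (187,143)–(490,143) and the base top edge (200,105)–(468,105) in the crop. I'll convert these to offsets.

```bash
python3 - <<'E'
from h import *
d=load('wrist'); s=sensors.observe(); R=Rh(-15.3)
f=lambda P,z: ((ray(d,[(130+x/2.2,130+y/2.2) for x,y in P],z)-s['position'])@R*1000).round(1)[:,1:]
zt=s['position'][2]-.0126
print('held top edge',f([(183,143),(491,143)],zt))
print('held top near',f([(208,515),(466,515)],zt))
print('base top edge',f([(201,105.5),(467,105.5)],.032))
print('held port',f([(279,254),(396,254),(283,404),(391,404)],zt))
print('base port (near edge top)',f([(287,367),(385,367)],.032))
E
```

```text
held top edge [[-28.9 -44.6]
 [ 30.5 -44.3]]
held top near [[-29.9  45.8]
 [ 30.8  46.1]]
base top edge [[-29.4 -47.1]
 [ 29.9 -46.8]]
held port [[-11.  -21.2]
 [ 12.7 -21.1]
 [-11.3  14.7]
 [ 12.5  14.8]]
base port (near edge top) [[-12.   20.2]
 [ 12.7  20.3]]
```

Same-image comparison: the held plate is about 2.6 mm too far toward the fixed jaw and 0.4 mm off to the side. I'll correct that, set it down and let go.

Request:
arm_command(
  plan=[
    [[0, -0.015, -0.1, 0, 0, 0], [0.1, -0.015, -0.1, -0.03, 0, 0], [0.2, -0.015, -0.1, -0.03, 0, 0], [0.3, -0.015, -0.1, -0.03, 0, 0], [0.38, -0.015, -0.1, -0.03, 0, 0], [0.44, -0.015, -0.1, -0.03, 0, 0], [0.46, -0.015, -0.1, -0.03, 0, 0], [0.46, -0.015, -0.1, -0.03, 0, 0]],
  ],
)

```text
time_s: 6.35
position: [0.5543, -0.024, 0.0566]
tool_rot: [[0.0, 0.964, -0.265], [-0.0, -0.265, -0.964], [-1.0, 0.0, 0.0]]
ft_force: [-4.3, 0.6, 10.0]
grip_width: 0.059
```

Request:
arm_command(
  plan=[
    [[-0.02, 0, 0, 0, 0, 0], [-0.02, 0, 0, 0, 0, 0], [-0.02, 0, 0, 0, 0, 0], [-0.02, 0, 0, 0, 0, 0], [-0.02, 0, 0, 0, 0, 0]],
  ],
  jaw=0,
)

```text
time_s: 6.85
position: [0.5543, -0.024, 0.0559]
tool_rot: [[-0.0, 0.964, -0.265], [0.0, -0.265, -0.964], [-1.0, -0.0, -0.0]]
ft_force: [-1.1, -0.5, 0.4]
grip_width: 0.0855
```

Request:
arm_command(
  plan=[
    [[-0.5, 0, 0, 0, 0, 0], [-1.5, 0, 0, 0, 0, 0], [-3, 0, 0.5, 0, 0, 0], [-4.2, 0, 1.2, 0, 0, 0], [-4.4, 0, 1.6, 0, 0, 0], [-4.4, 0, 1.6, 0, 0, 0]],
  ],
)

```text
time_s: 7.45
position: [0.5437, -0.0635, 0.1673]
tool_rot: [[0.002, 0.964, -0.266], [-0.001, -0.266, -0.964], [-1.0, 0.002, 0.0]]
ft_force: [-0.5, 0.0, -0.7]
grip_width: 0.0851
```

```bash
python3 - <<'E'
from h import *
d=grab('wrist'); s=sensors.observe()
print(s['time_s'],s['position'],np.degrees(np.arctan2(*s['tool_rot'][[1,0],1])),s['ft_force'],s['grip_width'])
for p in plates(d,.044,1000): print('044',*p)
d2=grab('top')
for p in plates(d2,.012): print(*p)
print(mv(.614,-.2425,.15,16.5))
save(d['img'],'w4',(130,0,430,270),2.2)
E
```

```text
7.5 [ 0.54343397 -0.06275665  0.166079  ] -15.420810826353323 [-0.48175065  0.30821358 -0.27108164] 0.08528810356390594
044 [370. 335.] 590.7 -205.4 26.7 73.7 97.9
044 [282. 158.] 554.8 -24.4 89.9 60.0 74.6
[112. 399.] -81.2 671.3 181.4 470.7 93.6
[358. 186.] 613.5 -241.7 59.3 89.8 106.6
[0.606, 4.641, 6.201, -5.314, -0.007, 0.014]
```

View pics/w4.png

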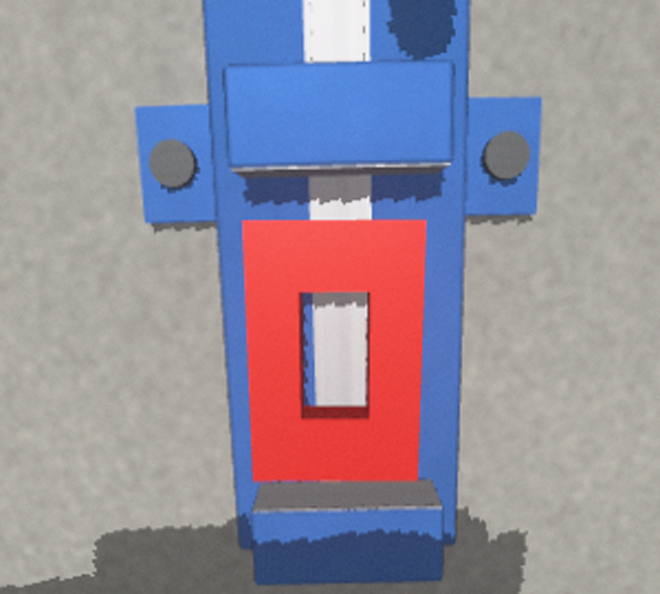

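The pile's top plate, at crop (335,350), lies flush at (554.8, -24.4) mm with the base at (554.7, -24.8). Now the second red plate.

Request:
arm_command(
  plan=[
    [[0, 0.5, 0.8, -0.8, 0, 0], [0.1, 1.5, 2.2, -1.8, 0, 0], [0.2, 2.7, 3.8, -3, 0, 0], [0.4, 3.8, 5.2, -4.2, 0, 0], [0.6, 4.4, 6, -5, 0, 0], [0.6, 4.64, 6.2, -5.3, 0, 0], [0.6, 4.64, 6.2, -5.3, 0, 0], [0.6, 4.64, 6.2, -5.3, 0, 0]],
  ],
)

```text
time_s: 8.35
position: [0.6144, -0.2417, 0.15]
tool_rot: [[-0.002, 0.959, 0.283], [0.001, 0.283, -0.959], [-1.0, -0.001, -0.002]]
ft_force: [-0.4, 0.2, -0.1]
grip_width: 0.0855
```

```bash
python3 - <<'E'
from h import *
d=grab('wrist'); s=sensors.observe()
print(s['time_s'],s['position'],np.degrees(np.arctan2(*s['tool_rot'][[1,0],1])),s['grip_width'])
for p in plates(d,.012,1000): print(*p); print(mv(p[1]/1000,p[2]/1000,.0240,p[5]-90))
E
```

```text
8.4 [ 0.61435576 -0.24153024  0.15042515] 16.450926859356994 0.0853747503168255
[284. 204.] 615.6 -241.9 60.0 90.7 106.3
[5.057, 0.048, 0.035, 0.025, -0.012, 0.009]
```

Request:
arm_command(
  plan=[
    [[1.5, 0.05, 0.04, 0, 0, 0], [3, 0.05, 0.04, 0, 0, 0], [4, 0.05, 0.04, 0, 0, 0], [4.6, 0.05, 0.04, 0, 0, 0], [5.03, 0.05, 0.04, 0, 0, 0], [5.03, 0.05, 0.04, 0, 0, 0]],
  ],
)

```text
time_s: 9.0
position: [0.6159, -0.2429, 0.0247]
tool_rot: [[-0.001, 0.959, 0.283], [0.001, 0.283, -0.959], [-1.0, -0.001, -0.001]]
ft_force: [-0.3, 0.4, -0.3]
grip_width: 0.0851
```

Request:
arm_command(
  plan=[
    [[0, 0, 0, 0, 0, 0], [0, 0, 0, 0, 0, 0], [0, 0, 0, 0, 0, 0], [0, 0, 0, 0, 0, 0], [0, 0, 0, 0, 0, 0], [0, 0, 0, 0, 0, 0], [0, 0, 0, 0, 0, 0]],
  ],
  jaw=1,
  newtons=40,
)

```text
time_s: 9.7
position: [0.6167, -0.2437, 0.0271]
tool_rot: [[0.003, 0.959, 0.283], [-0.001, 0.283, -0.959], [-1.0, 0.002, 0.002]]
ft_force: [-2.5, 0.6, 6.1]
grip_width: 0.0586
```

Request:
arm_command(
  plan=[
    [[-0.2, 0, 0, 0, 0, 0], [-0.7, 0, 0, 0, 0, 0], [-1.5, 0, 0, 0, 0, 0], [-2.5, 0, 0, 0, 0, 0], [-3.5, 0, 0, 0, 0, 0], [-4.5, 0, 0, 0, 0, 0], [-5.4, 0, 0, 0, 0, 0], [-6, 0, 0, 0, 0, 0], [-6.2, 0, 0, 0, 0, 0]],
  ],
)

```text
time_s: 10.6
position: [0.6164, -0.2436, 0.1831]
tool_rot: [[0.003, 0.959, 0.283], [-0.002, 0.283, -0.959], [-1.0, 0.003, 0.003]]
ft_force: [0.0, 0.2, -1.8]
grip_width: 0.0584
```

```bash
python3 -c "
from h import *
s=sensors.observe();print(s['time_s'],s['position'],s['ft_force'],s['grip_width'])
print(mv(.534,-.100,.18,-15.4),mv(.5548,-.0244,.085,-15.4))"
```

```text
10.6 [ 0.61635962 -0.24357133  0.18311484] [ 0.03393099  0.20009748 -1.82935879] 0.058354454159942636
[0.102, -1.535, -6.441, 5.306, 0.02, -0.031] [3.899, 0.109, -9.116, 5.306, 0.02, -0.031]
```

Request:
arm_command(
  plan=[
    [[0, 0, -0.4, 0.2, 0, 0], [0, 0, -1.2, 0.6, 0, 0], [0, 0, -2.3, 1.2, 0, 0], [0, 0, -3.5, 1.9, 0, 0], [0, 0, -4.7, 2.7, 0, 0], [0, 0.1, -5.9, 3.5, 0, 0], [0, 0.1, -7.1, 4.2, 0, 0], [0, 0.1, -8.2, 4.8, 0, 0], [0.3, 0.1, -8.8, 5.15, 0, 0], [0.6, 0.1, -9.1, 5.3, 0, 0]],
  ],
)

```text
time_s: 11.6
position: [0.5534, -0.0232, 0.1651]
tool_rot: [[-0.0, 0.964, -0.265], [0.0, -0.265, -0.964], [-1.0, -0.0, -0.0]]
ft_force: [0.6, 0.7, -2.2]
grip_width: 0.058
```

Request:
arm_command(
  plan=[
    [[0.6, 0, 0, 0, 0, 0], [1.3, 0, 0, 0, 0, 0], [2, 0, 0, 0, 0, 0], [2.7, 0, 0, 0, 0, 0], [3.2, 0, 0, 0, 0, 0], [3.4, 0, 0, 0, 0, 0], [3.4, 0, 0, 0, 0, 0], [3.4, 0, 0, 0, 0, 0]],
  ],
)

```text
time_s: 12.4
position: [0.5544, -0.0246, 0.0809]
tool_rot: [[0.001, 0.964, -0.265], [-0.0, -0.265, -0.964], [-1.0, 0.001, -0.0]]
ft_force: [-0.6, 0.2, -2.1]
grip_width: 0.0583
```

```bash
python3 - <<'E'
from h import *
d=grab('wrist'); s=sensors.observe()
print(s['time_s'],s['position'],np.degrees(np.arctan2(*s['tool_rot'][[1,0],1])),s['ft_force'],s['grip_width'])
print(mv(.5548,-.0244,.071,-15.4))
save(d['img'],'w5',(130,130,430,400),2.2)
E
```

```text
12.45 [ 0.55444294 -0.02460121  0.08105342] -15.360095759437229 [ 0.70337865  1.09392698 -1.05109371] 0.05829213785741955
[0.402, 0.011, -0.012, 0.007, -0.0, -0.014]
```

View pics/w5.png

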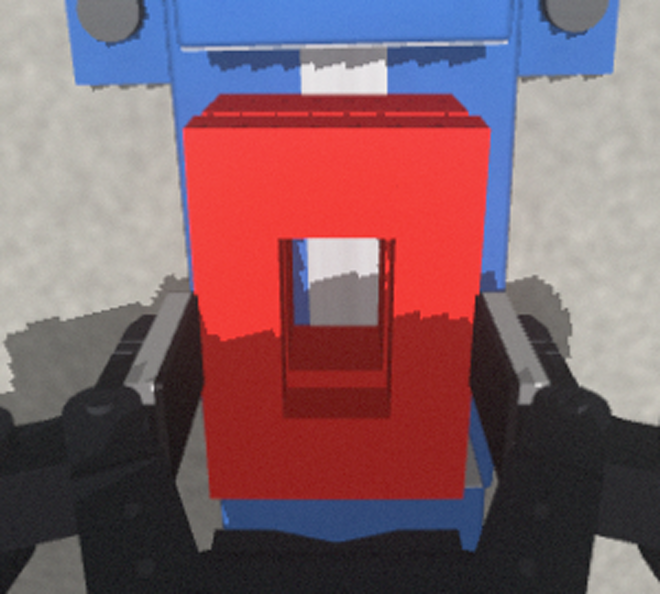

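```bash
python3 - <<'E'
from h import *
d=load('wrist'); s=sensors.observe(); R=Rh(-15.4)
f=lambda P,z: ((ray(d,[(130+x/2.2,130+y/2.2) for x,y in P],z)-s['position'])@R*1000).round(1)[:,1:]
for o in(.0126,.0151):
    zt=s['position'][2]-o
    print('held top edge',f([(186,128),(490,128)],zt))
    print('held top near',f([(210,499),(464,499)],zt))
    print('held port',f([(279,239),(396,239)],zt))
print('pile top front edge',f([(200,112),(475,112)],.044))
print('pile port near edge top',f([(287,371),(387,371)],.044))
print('expected pile centre',((np.array([.5548,-.0244,0])-s['position'])@R*1000)[1:])
E
```

```text
held top edge [[-28.2 -47.4]
 [ 30.1 -47.4]]
held top near [[-28.8  41.4]
 [ 30.5  41.4]]
held port [[-10.9 -24.4]
 [ 12.7 -24.4]]
held top edge [[-28.8 -46.7]
 [ 30.7 -46.8]]
held top near [[-29.3  43.7]
 [ 31.1  43.7]]
held port [[-11.1 -23.3]
 [ 12.9 -23.3]]
pile top front edge [[-30.2 -45.1]
 [ 32.  -45.1]]
pile port near edge top [[-11.9  22.6]
 [ 13.7  22.6]]
expected pile centre [ 0.29080522 -0.28880591]
```

The held plate is 1.4 mm too far toward the crank and lateral is matched. I'll correct it, lower, release and retreat to an inspection pose.

Request:
arm_command(
  plan=[
    [[0, 0, 0.055, 0, 0, 0], [0.1, 0, 0.055, 0, 0, 0], [0.2, 0, 0.055, 0, 0, 0], [0.28, 0, 0.055, 0, 0, 0], [0.34, 0, 0.055, 0, 0, 0], [0.39, 0, 0.055, 0, 0, 0], [0.42, 0, 0.055, 0, 0, 0], [0.42, 0, 0.055, 0, 0, 0]],
  ],
)

```text
time_s: 13.25
position: [0.5536, -0.0257, 0.0711]
tool_rot: [[0.001, 0.964, -0.265], [-0.0, -0.265, -0.964], [-1.0, 0.001, 0.0]]
ft_force: [-4.7, 0.8, 10.3]
grip_width: 0.0585
```

Request:
arm_command(
  plan=[
    [[-0.02, 0, 0, 0, 0, 0], [-0.02, 0, 0, 0, 0, 0], [-0.02, 0, 0, 0, 0, 0], [-0.02, 0, 0, 0, 0, 0], [-0.02, 0, 0, 0, 0, 0]],
  ],
  jaw=0,
)

```text
time_s: 13.75
position: [0.5537, -0.0258, 0.0702]
tool_rot: [[-0.0, 0.964, -0.265], [0.0, -0.265, -0.964], [-1.0, -0.0, 0.0]]
ft_force: [0.1, 0.5, -0.3]
grip_width: 0.0853
```

Request:
arm_command(
  plan=[
    [[-0.5, 0, 0, 0, 0, 0], [-1.5, 0, 0, 0, 0, 0], [-3, 0, 0, 0, 0, 0], [-4.4, 0, 0.2, 0, 0, 0], [-5.2, 0, 0.4, 0, 0, 0], [-5.2, 0, 0.4, 0, 0, 0], [-5.2, 0, 0.4, 0, 0, 0]],
  ],
)

```text
time_s: 14.45
position: [0.5508, -0.0354, 0.2006]
tool_rot: [[0.0, 0.964, -0.265], [-0.0, -0.265, -0.964], [-1.0, 0.0, -0.0]]
ft_force: [0.2, 0.4, -0.7]
grip_width: 0.0855
```

```bash
python3 - <<'E'
from h import *
d=grab('wrist'); s=sensors.observe()
print(s['time_s'],s['position'],np.degrees(np.arctan2(*s['tool_rot'][[1,0],1])),s['ft_force'],s['grip_width'])
for p in plates(d,.056,1000): print('056',*p)
save(d['img'],'w6',s=1.4)
E
```

```text
14.5 [ 0.55058534 -0.03522872  0.19976895] -15.362722032305735 [-0.51670034 -0.69137066 -0.30329918] 0.08524234042333356
056 [283. 188.] 554.9 -23.0 91.0 59.9 74.5
```

View pics/w6.png

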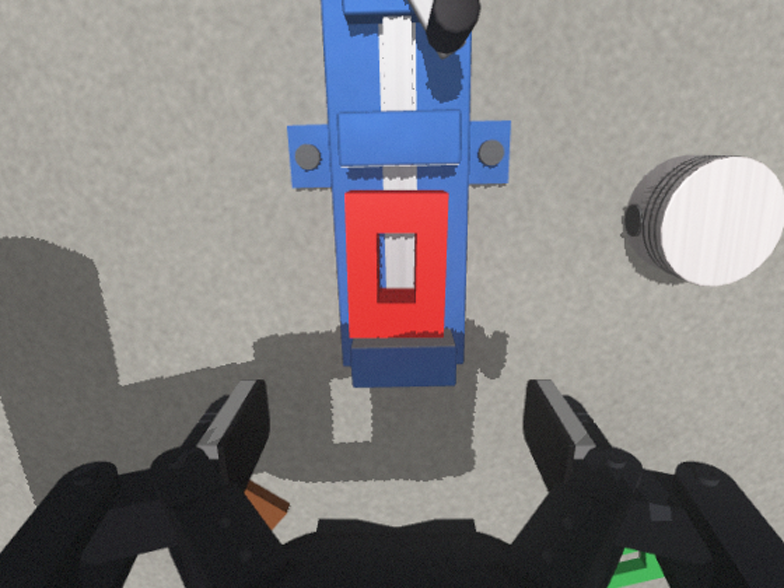

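The pile is flush: a single outline, 60 x 91 mm with the front side strip included, at (554.9, -23.0). The jaw is still open and the knob is at (455,20). Now over the crank.

Request:
arm_command(
  plan=[
    [[-0.2, 0, -0.8, 0, 0, 0], [-0.5, 0, -2, 0, 0, 0], [-0.8, 0, -3.3, 0, 0, 0], [-0.8, 0, -4.3, 0, 0, 0], [-0.8, 0, -4.85, 0, 0, 0], [-0.8, 0, -4.85, 0, 0, 0], [-0.8, 0, -4.85, 0, 0, 0]],
  ],
  jaw=0.45,
)

```text
time_s: 15.2
position: [0.5828, 0.0809, 0.2196]
tool_rot: [[-0.002, 0.964, -0.265], [-0.0, -0.265, -0.964], [-1.0, -0.001, 0.001]]
ft_force: [0.6, -0.8, -0.1]
grip_width: 0.0467
```

```bash
python3 - <<'E'
from h import *
d=grab('wrist'); s=sensors.observe()
print(s['time_s'],s['position'],np.degrees(np.arctan2(*s['tool_rot'][[1,0],1])),s['ft_force'],s['grip_width'])
save(d['img'],'w7',s=1.4)
E
```

```text
15.25 [0.58286968 0.08056506 0.21978279] -15.402553658475883 [ 0.19867704  0.40785321 -0.2042928 ] 0.04711637707631304
```

View pics/w7.png

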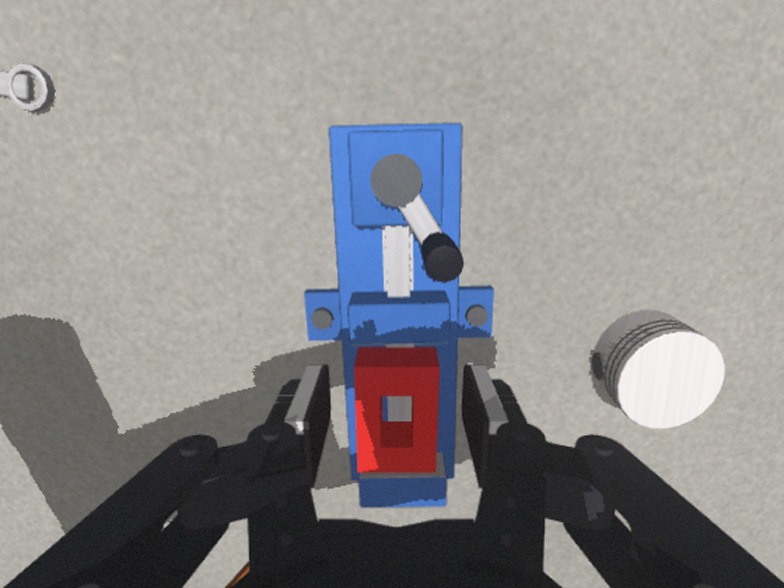

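Crank boss at (396,180), knob top centre at (445,263), rear vise corners at (329,126) and (462,123).

```bash
python3 - <<'E'
from h import *
d=load('wrist'); t=load('top'); s=sensors.observe()
f=lambda P,z: ray(d,[(x/1.4,y/1.4) for x,y in P],z)[:,:2]*1000
k=f([(444.5,263.5)],.098)[0]; print('knob',k)
kt=ray(t,[(220+130/3.6,140+156/3.6)],.098)[0]*1000; print('knob top cam',kt)
for z in(.053,.06): print('boss',z,f([(396,180.5)],z)[0], ray(t,[(220+83/3.6,140+180/3.6)],z)[0]*1000)
for z in(.02,): 
    c=f([(329,126),(462,123)],z); print('rear',c, np.linalg.norm(c[1]-c[0])); m=c.mean(0); 
    h=np.radians(np.degrees(np.arctan2(*(c[1]-c[0])[::-1]))); print('heading',np.degrees(h))
u=np.array([np.cos(np.radians(-15.4)),np.sin(np.radians(-15.4))]); v=np.array([-u[1],u[0]])
a1=m-35*v; print('axis from rear',a1)
for a in (a1,f([(396,180.5)],.055)[0]):
    r=k-a; print('r',np.linalg.norm(r),'theta',np.arctan2(-(r@v),r@u))
# bed corners of jaw inner top edge
print('jaw inner edge z.052',(f([(349,341),(452,341)],.052)-a1)@np.c_[u,v])
E
```

```text
knob [614.65875543  93.56458952]
knob top cam [610.6956711  91.3780652  98.       ]
boss 0.053 [599.88266819 141.089307  ] [596.00197263 137.80313979  53.        ]
boss 0.06 [599.99994915 141.48866884] [595.08086739 136.93185478  60.        ]
rear [[565.44991563 185.69671453]
 [651.95482488 163.88772996]] 89.21172082180502
heading -14.150113951592312
axis from rear [599.40790614 141.0488831 ]
r 49.87330488804648 theta 0.9912456330338025
r 49.86783402819354 theta 1.001897531960393
jaw inner edge z.052 [[ -32.22683342 -108.53782245]
 [  39.55906286 -108.44845186]]
```

```bash
python3 -c "
from h import *
print(mv(.6147,.0936,.086,-15.4))"
```

```text
[5.35, 1.095, -0.844, -0.0, 0.005, 0.011]
```

Request:
arm_command(
  plan=[
    [[0, 0.5, -0.4, 0, 0, 0], [0.5, 1.1, -0.84, 0, 0, 0], [1.5, 1.1, -0.84, 0, 0, 0], [2.7, 1.1, -0.84, 0, 0, 0], [3.7, 1.1, -0.84, 0, 0, 0], [4.5, 1.1, -0.84, 0, 0, 0], [5.1, 1.1, -0.84, 0, 0, 0], [5.35, 1.1, -0.84, 0, 0, 0], [5.35, 1.1, -0.84, 0, 0, 0]],
  ],
)

```text
time_s: 16.15
position: [0.6149, 0.0936, 0.086]
tool_rot: [[-0.002, 0.964, -0.266], [-0.0, -0.266, -0.964], [-1.0, -0.001, 0.0]]
ft_force: [0.2, 0.4, 0.7]
grip_width: 0.0467
```

Request:
arm_command(
  plan=[
    [[0, 0, 0, 0, 0, 0], [0, 0, 0, 0, 0, 0], [0, 0, 0, 0, 0, 0], [0, 0, 0, 0, 0, 0], [0, 0, 0, 0, 0, 0], [0, 0, 0, 0, 0, 0]],
  ],
  jaw=1,
  newtons=60,
)

```text
time_s: 16.75
position: [0.6153, 0.0944, 0.0878]
tool_rot: [[0.001, 0.964, -0.265], [-0.0, -0.265, -0.964], [-1.0, 0.001, 0.0]]
ft_force: [-3.3, -0.8, 6.6]
grip_width: 0.0207
```

```bash
cat >> h.py <<'E'
def circ(t1,n,t0,ax=(.5997,.1412),r=.0499,h=-15.4):
    """rows (tool units) carrying the knob from crank angle t0 to t1 in n steps"""
    u=np.array([np.cos(np.radians(h)),np.sin(np.radians(h)),0]); v=np.array([-u[1],u[0],0])
    p=lambda t: r*(np.cos(t)*u-np.sin(t)*v)
    R=Rh(h); return [(R.T@(p(t)-p(t0))/.025).round(2)[1:].tolist() for t in np.linspace(t0,t1,n+1)[1:]]
def theta(ax=(.5997,.1412),h=-15.4):
    s=sensors.observe(); r=s['position'][:2]-ax; a=np.radians(h); u=np.array([np.cos(a),np.sin(a)]); v=np.array([-u[1],u[0]])
    tan=np.array([-u*np.sin(0)]) ; t=np.arctan2(-(r@v),r@u)%(2*np.pi)
    tg=-np.sin(t)*u-np.cos(t)*v; f=s['ft_force'][:2]
    return s['time_s'],'theta',t.round(3),'r',np.linalg.norm(r).round(4),'f_tan',(f@tg).round(1),'f_rad',(f@r/np.linalg.norm(r)).round(1),'fz',s['ft_force'][2].round(1),'w',s['grip_width'].round(4),s['position'].round(4)
E
python3 -c "
from h import *
print(theta())
print(circ(2.4,10,.995)); print(circ(3.7,9,2.4)); print(circ(4.7,7,3.7)); print(circ(5.2,5,4.7))"
```

```text
Traceback (most recent call last):
  File "h.py", line 44, in theta
    return s['time_s'],'theta',t.round(3),'r',np.linalg.norm(r).round(4),'f_tan',(f@tg).round(1),'f_rad',(f@r/np.linalg.norm(r)).round(1),'fz',s['ft_force'][2].round(1),'w',s['grip_width'].round(4),s['position'].round(4)
                                                                                                                                                                             ^^^^^^^^^^^^^^^^^^^^^
AttributeError: 'float' object has no attribute 'round'
```

```bash
sed -i "/tan=np.array(\[-u/s/tan=.*; t=/t=/; s/s\['grip_width'\].round(4)/s['grip_width']/" h.py
python3 -c "
from h import *
print(*theta())
print(circ(2.4,10,.995)); print(circ(3.7,9,2.4)); print(circ(4.7,7,3.7)); print(circ(5.2,5,4.7))"
```

```text
16.75 theta 0.98 r 0.0493 f_tan 3.4 f_rad -0.3 fz 6.6 w 0.02070228381377758 [0.6153 0.0944 0.0878]
[[-0.25, 0.14], [-0.51, 0.24], [-0.78, 0.3], [-1.06, 0.32], [-1.34, 0.31], [-1.61, 0.25], [-1.88, 0.16], [-2.13, 0.03], [-2.36, -0.13], [-2.56, -0.33]]
[[-0.18, -0.23], [-0.32, -0.48], [-0.43, -0.74], [-0.5, -1.02], [-0.52, -1.31], [-0.51, -1.6], [-0.45, -1.88], [-0.36, -2.15], [-0.22, -2.41]]
[[0.17, -0.23], [0.37, -0.43], [0.59, -0.61], [0.84, -0.75], [1.11, -0.85], [1.38, -0.91], [1.67, -0.94]]
[[0.2, 0.01], [0.4, 0.03], [0.59, 0.08], [0.78, 0.15], [0.96, 0.23]]
```

Request:
arm_command(
  plan=[
    [[-0.05, -0.25, 0.14, 0, 0, 0], [-0.05, -0.51, 0.24, 0, 0, 0], [-0.05, -0.78, 0.3, 0, 0, 0], [-0.05, -1.06, 0.32, 0, 0, 0], [-0.05, -1.34, 0.31, 0, 0, 0], [-0.05, -1.61, 0.25, 0, 0, 0], [-0.05, -1.88, 0.16, 0, 0, 0], [-0.05, -2.13, 0.03, 0, 0, 0], [-0.05, -2.36, -0.13, 0, 0, 0], [-0.05, -2.56, -0.33, 0, 0, 0]],
  ],
)

```text
time_s: 17.75
position: [0.5553, 0.1184, 0.0879]
tool_rot: [[0.0, 0.964, -0.265], [-0.002, -0.265, -0.964], [-1.0, 0.001, 0.002]]
ft_force: [0.0, -6.0, -1.2]
grip_width: 0.0204
```

```bash
python3 -c "
from h import *
print(*theta())"
```

```text
17.75 theta 2.397 r 0.0499 f_tan -5.4 f_rad 2.7 fz -1.2 w 0.02044396525769919 [0.5553 0.1184 0.0879]
```

Turning takes about 5 N, as expected. Continuing.

Request:
arm_command(
  plan=[
    [[0, -0.18, -0.23, 0, 0, 0], [0, -0.32, -0.48, 0, 0, 0], [0, -0.43, -0.74, 0, 0, 0], [0, -0.5, -1.02, 0, 0, 0], [0, -0.52, -1.31, 0, 0, 0], [0, -0.51, -1.6, 0, 0, 0], [0, -0.45, -1.88, 0, 0, 0], [0, -0.36, -2.15, 0, 0, 0], [0, -0.22, -2.41, 0, 0, 0]],
  ],
)

```text
time_s: 18.65
position: [0.5653, 0.1784, 0.0879]
tool_rot: [[-0.002, 0.964, -0.265], [-0.002, -0.265, -0.964], [-1.0, -0.002, 0.002]]
ft_force: [-3.7, -5.1, 0.3]
grip_width: 0.0206
```

Request:
arm_command(
  plan=[
    [[0, 0.17, -0.23, 0, 0, 0], [0, 0.37, -0.43, 0, 0, 0], [0, 0.59, -0.61, 0, 0, 0], [0, 0.84, -0.75, 0, 0, 0], [0, 1.11, -0.85, 0, 0, 0], [0, 1.38, -0.91, 0, 0, 0], [0, 1.67, -0.94, 0, 0, 0]],
  ],
)

```text
time_s: 19.35
position: [0.6116, 0.1904, 0.0878]
tool_rot: [[-0.003, 0.964, -0.264], [-0.001, -0.264, -0.964], [-1.0, -0.003, 0.001]]
ft_force: [-6.8, -1.5, 2.6]
grip_width: 0.0208
```

```bash
python3 -c "
from h import *
print(*theta())"
```

```text
19.35 theta 4.68 r 0.0506 f_tan -6.3 f_rad -3.1 fz 2.6 w 0.020811578512243224 [0.6116 0.1904 0.0878]
```

Request:
arm_command(
  plan=[
    [[0, 0.1, 0, 0, 0, 0], [0, 0.2, 0.01, 0, 0, 0], [0, 0.3, 0.02, 0, 0, 0], [0, 0.4, 0.03, 0, 0, 0], [0, 0.5, 0.05, 0, 0, 0], [0, 0.55, 0.07, 0, 0, 0], [0, 0.55, 0.07, 0, 0, 0]],
  ],
)

```text
time_s: 20.05
position: [0.6244, 0.1852, 0.0878]
tool_rot: [[-0.003, 0.964, -0.265], [0.0, -0.265, -0.964], [-1.0, -0.003, 0.001]]
ft_force: [-5.3, -0.2, 1.5]
grip_width: 0.0205
```

```bash
python3 -c "
from h import *
print(*theta())"
```

```text
20.05 theta 4.955 r 0.0505 f_tan -4.5 f_rad -2.7 fz 1.5 w 0.020512131740197916 [0.6244 0.1852 0.0878]
```

Request:
arm_command(
  plan=[
    [[0, 0.04, 0.01, 0, 0, 0], [0, 0.08, 0.02, 0, 0, 0], [0, 0.12, 0.03, 0, 0, 0], [0, 0.12, 0.03, 0, 0, 0]],
  ],
)

```text
time_s: 20.45
position: [0.6259, 0.1844, 0.0878]
tool_rot: [[-0.005, 0.964, -0.264], [0.001, -0.264, -0.964], [-1.0, -0.005, 0.001]]
ft_force: [-11.4, 2.7, 5.4]
grip_width: 0.0203
```

Request:
arm_command(
  plan=[
    [[0, 0.04, 0.01, 0, 0, 0], [0, 0.08, 0.02, 0, 0, 0], [0, 0.08, 0.02, 0, 0, 0]],
  ],
)

```text
time_s: 20.75
position: [0.6266, 0.184, 0.0877]
tool_rot: [[-0.008, 0.965, -0.264], [0.001, -0.264, -0.965], [-1.0, -0.008, 0.001]]
ft_force: [-14.7, 4.3, 7.1]
grip_width: 0.0208
```

```bash
python3 -c "
from h import *
print(*theta())"
```

```text
20.75 theta 5.006 r 0.0505 f_tan -14.7 f_rad -4.2 fz 7.1 w 0.020754644299033332 [0.6266 0.184  0.0877]
```

The jaw has met the pile: tangential force rose from 5 to about 15 N at 5.0 rad and the crank hardly moves now. I'll release with a partial opening and lift off.

Request:
arm_command(
  plan=[
    [[0, 0, 0, 0, 0, 0], [0, 0, 0, 0, 0, 0], [0, 0, 0, 0, 0, 0], [0, -0.1, 0, 0, 0, 0], [0, -0.1, 0, 0, 0, 0], [0, -0.1, 0, 0, 0, 0]],
  ],
  jaw=0.45,
)

```text
time_s: 21.35
position: [0.6277, 0.1833, 0.0879]
tool_rot: [[0.0, 0.964, -0.265], [-0.0, -0.265, -0.964], [-1.0, 0.0, -0.0]]
ft_force: [-0.8, 1.1, 0.6]
grip_width: 0.047
```

Request:
arm_command(
  plan=[
    [[-0.5, 0, 0, 0, 0, 0], [-1.5, 0, 0, 0, 0, 0], [-3, 0, 0, 0, 0, 0], [-4.2, 0, 1.5, 0, 0, 0], [-4.6, 0, 3, 0, 0, 0], [-4.6, 0, 4.5, 0, 0, 0], [-4.6, 0, 5.5, 0, 0, 0], [-4.6, 0, 6, 0, 0, 0], [-4.6, 0, 6, 0, 0, 0]],
  ],
)

```text
time_s: 22.25
position: [0.588, 0.0377, 0.2035]
tool_rot: [[0.001, 0.964, -0.267], [-0.0, -0.267, -0.964], [-1.0, 0.001, -0.0]]
ft_force: [-0.1, 0.1, -0.7]
grip_width: 0.0472
```

```bash
python3 - <<'E'
from h import *
d=grab('wrist'); s=sensors.observe()
print(s['time_s'],s['position'],s['ft_force'],s['grip_width'])
for p in plates(d,.056,1000): print('056',*p)
save(d['img'],'w8',s=1.4)
E
```

```text
22.3 [0.58817081 0.03880169 0.20332956] [ 0.22133907  0.99006144 -0.20977571] 0.04696347068008861
056 [267. 279.] 553.4 -32.0 91.2 59.8 75.4
```

View pics/w8.png

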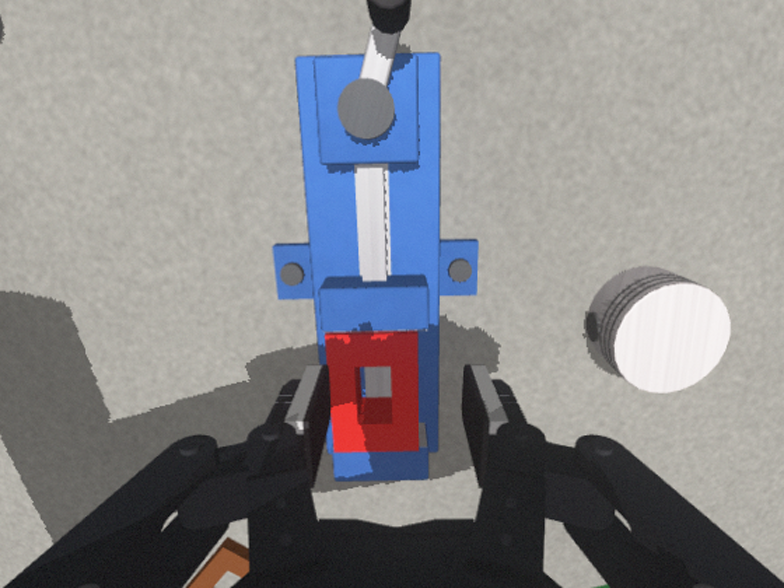

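The pile, at (373,391), sits clamped between the two jaws with one flush outline and its port clear through. The knob is at (388,10), and the gripper is clear of everything. Handing in.

```bash
python3 -c "
from h import *
print(workorder.close_job()); print(sensors.observe()['time_s'])"
```

```text
the job is handed in; nothing more can be done
None
the job is handed in; nothing more can be done
```

I set both loose red plates on the base plate, one after the other, then turned the crank clockwise to about 5.0 rad until the jaw gripped the pile. The job was handed in at about 22 s, and no verdict came back.

- **Stacking:** Before closing, each plate's top face measured within about 2 mm and 0.2° of the base plate.
- **Clamping:** The force at the knob rose from about 5 N to 15 N with the crank almost stopped. By the task's figures that is roughly 80 N at the jaw. I did not measure the jaw force directly.
- **Last view:** The wrist picture shows one flush outline, about 60 x 91 mm including a visible edge strip. The pile is held between both jaws, and the gripper is clear. I only saw the lower plates' edges indirectly in that view.
- **Bystanders:** I did not touch the piston, the spray can or the spanner. I did not measure their positions again at the end.
- **Disagreements:** The top camera read the base plate and crank about 2–5 mm differently from the wrist camera. The first grasp's offset also differed by about 2 mm between two wrist views. I placed both plates by comparing plate and pile within the same wrist picture.

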